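# Find the full carton among the empties

## Task

One of the four identical shut cartons on the repair bench still holds a spare motor; the other three are empties and look just the same. Find the full one by its weight and stand it upright in the steel tray; the three empties must end up standing upright on the bench where they were, and nothing else on the bench may be knocked over or shoved away.

Things in the scene. Friction and masses are not known exactly. Their poses are not given: they have to be found in the camera images.
- carton_a_mid (a point): centre (half-way up, 50 mm above its underside) of one of four outwardly identical shut cartons of plain brown cardboard, 60 x 60 mm, 100 mm tall, standing upright; its z is up and its x and y lie square to the side faces. Stiff enough to be gripped by two opposite sides with 40 N. Any one of the four may be the full one: the empty cartons weigh about 0.09 kg (carton and packing), the full one 0.53 to 0.78 kg, its weight central
- carton_b_mid (a point): centre (half-way up, 50 mm above its underside) of one of four outwardly identical shut cartons of plain brown cardboard, 60 x 60 mm, 100 mm tall, standing upright; its z is up and its x and y lie square to the side faces. Stiff enough to be gripped by two opposite sides with 40 N. Any one of the four may be the full one: the empty cartons weigh about 0.09 kg (carton and packing), the full one 0.53 to 0.78 kg, its weight central
- carton_c_mid (a point): centre (half-way up, 50 mm above its underside) of one of four outwardly identical shut cartons of plain brown cardboard, 60 x 60 mm, 100 mm tall, standing upright; its z is up and its x and y lie square to the side faces. Stiff enough to be gripped by two opposite sides with 40 N. Any one of the four may be the full one: the empty cartons weigh about 0.09 kg (carton and packing), the full one 0.53 to 0.78 kg, its weight central
- carton_d_mid (a point): centre (half-way up, 50 mm above its underside) of one of four outwardly identical shut cartons of plain brown cardboard, 60 x 60 mm, 100 mm tall, standing upright; its z is up and its x and y lie square to the side faces. Stiff enough to be gripped by two opposite sides with 40 N. Any one of the four may be the full one: the empty cartons weigh about 0.09 kg (carton and packing), the full one 0.53 to 0.78 kg, its weight central
- tray_in (a point): centre of the inner floor (4 mm above the bench) of the shallow open grey steel tray, fixed to the bench: outside 130 mm along its x by 170 mm along its y, walls 4 mm thick and 30 mm high; z up
- tray: the same tray; origin at the centre of its underside, on the bench; same axes
- flux_bottle: small white plastic bottle with a cap, standing, 34 mm across, 75 mm tall; a loose bystander, to be left where it is; origin at the centre of its underside
- capacitor: plain aluminium capacitor can, standing, 40 mm across, 60 mm tall; a loose bystander, to be left where it is; origin at the centre of its underside
- tape_roll: roll of black tape lying flat, 52 mm across, 19 mm high; a loose bystander, to be left where it is; origin at the centre of its underside
- jar: small amber glass jar, 44 mm across, 60 mm tall; a loose bystander, to be left where it is; origin at the centre of its underside
- lamp_holder: white porcelain lamp holder, standing, 48 mm across, 48 mm tall; a loose bystander, to be left where it is; origin at the centre of its underside
- driver: screwdriver lying near the left edge, red handle, 180 mm long along its x; a loose bystander, to be left where it is
Not all that is in view belongs to the job. Leave any pink or purple look-alike of the part that bears carton_a_mid alone. What is shaped like the part that bears carton_b_mid but purple is not meant.

How it is judged (in metres and radians):
At the end, for the whole second after the job is handed in: One carton stands upright (within 0.12 rad) and at rest on the tray's floor, inside the walls, and it is the full one (the tray bears more than 3.2 N); the other three stand upright (within 0.12 rad) on the bench, within 50 mm of where they started (((x of carton_a_mid in the frame of tray_in between -0.045 and 0.045 m and y of carton_a_mid in the frame of tray_in between -0.065 and 0.065 m and z of carton_a_mid in the frame of tray_in between 0.044 and 0.056 m and angle between each of carton_a_mid, carton_b_mid, carton_c_mid, carton_d_mid's own z axis and vertical below 0.12 rad and contact force between tray and anything else above 3.2 N and linear speed of carton_a below 0.02 m/s and distance of each of carton_b_mid, carton_c_mid, carton_d_mid from where it was at the start of the episode below 0.05 m) or (x of carton_b_mid in the frame of tray_in between -0.045 and 0.045 m and y of carton_b_mid in the frame of tray_in between -0.065 and 0.065 m and z of carton_b_mid in the frame of tray_in between 0.044 and 0.056 m and angle between each of carton_b_mid, carton_a_mid, carton_c_mid, carton_d_mid's own z axis and vertical below 0.12 rad and contact force between tray and anything else above 3.2 N and linear speed of carton_b below 0.02 m/s and distance of each of carton_a_mid, carton_c_mid, carton_d_mid from where it was at the start of the episode below 0.05 m) or (x of carton_c_mid in the frame of tray_in between -0.045 and 0.045 m and y of carton_c_mid in the frame of tray_in between -0.065 and 0.065 m and z of carton_c_mid in the frame of tray_in between 0.044 and 0.056 m and angle between each of carton_c_mid, carton_a_mid, carton_b_mid, carton_d_mid's own z axis and vertical below 0.12 rad and contact force between tray and anything else above 3.2 N and linear speed of carton_c below 0.02 m/s and distance of each of carton_a_mid, carton_b_mid, carton_d_mid from where it was at the start of the episode below 0.05 m) or (x of carton_d_mid in the frame of tray_in between -0.045 and 0.045 m and y of carton_d_mid in the frame of tray_in between -0.065 and 0.065 m and z of carton_d_mid in the frame of tray_in between 0.044 and 0.056 m and angle between each of carton_d_mid, carton_a_mid, carton_b_mid, carton_c_mid's own z axis and vertical below 0.12 rad and contact force between tray and anything else above 3.2 N and linear speed of carton_d below 0.02 m/s and distance of each of carton_a_mid, carton_b_mid, carton_c_mid from where it was at the start of the episode below 0.05 m))); the robot touches nothing.
It fails at once if a loose bystander (bottle, capacitor, tape roll, jar, lamp holder, screwdriver) is shoved more than 40 mm or knocked over (distance of any of flux_bottle, capacitor, tape_roll, jar, lamp_holder, driver from where it was at the start of the episode above 0.04 m or angle between any of flux_bottle, capacitor, tape_roll, jar, lamp_holder's own z axis and vertical above 0.6 rad).
It fails at once if a carton is knocked over (tipped more than 0.8 rad) (angle between any of carton_a_mid, carton_b_mid, carton_c_mid, carton_d_mid's own z axis and vertical above 0.8 rad).
It also fails if it takes over 69 s, if anything falls off the work surface, if the arm or the gripper's body presses on something with over 40 N, if the wrist force passes 120 N, or if a joint passes its speed limit or range.

## Robot

A 6-joint arm with a two-finger parallel gripper is mounted at the origin on the work surface. World frame = base frame: x ahead of the robot, y to its left, z up, the work surface at z = 0. Lengths are in m, angles in degrees, forces in N, time in s.
With the tool pointing down it reaches from about 0.275 to 0.875 m from the base axis. Payload 12.5 kg.
Tool frame: the origin (TCP) lies at the very end of the fingers, on their centre line; the grasp point (between the pads) lies ctrl.grip_depth behind it (ctrl.grip_depth is the distance from the TCP to the grasp point, in m); z points along the fingers, y is the line along which they close (so a half turn about z gives the same grasp; the last joint's range is limited). The gripper opens to 85 mm and grips with 20 to 120 N. Pads are 22 mm wide; open, the fingers measure 114 mm over their backs; the gripper's body (76 mm by 85 mm) begins 54 mm behind the grasp point. The pads swing forward as they close: fully open they stand 13 mm farther back than shut.
Start: joints at [67.976, 20.094, 94.641, -0, 65.266, -4.847], TCP at [0.162, 0.525, 0.231] pointing down, gripper open.
Joint ranges: [-157.81, 157.81], [-45, 120.19], [0.68, 151.7], [-89.99, 269.99], [4.06, 180], [-164.3, 164.3]. Speed limits (degrees/s): [127.2, 127.2, 159.86, 180, 180, 180].

## Interface

Orientations are given as a 3x3 rotation matrix whose columns are the frame's x, y, z axes.
In Python, from station import ctrl gives the robot as it stands.
- The arm moves only by the tool arm_command, never from a script. Its argument "deltas" is one flat list of numbers, 7 for each row, row after row: the shift along the tool's x, y, z scaled (see below), then the turn, a rotation vector about the tool's x, y, z scaled (see below), then the opening, from 0 (shut) to 1 (fully open). In form: [tx, ty, tz, rx, ry, rz, claw, tx, ty, tz, rx, ry, rz, claw, ...]. A call has 1 to 5 rows; each row shifts and turns the commanded pose from where the row before left it, along the tool's axes as they then stand; what a row does not reach is not made up. The controller multiplies each number of a shift by 0.4 m and each number of a turn by 45 degrees. A row lasts 1/10 s, in which the tool goes at most 50 mm and 8.59 degrees, less where a joint would pass 70% of its speed; a pose out of reach is approached as far as the arm can. A call with a number of a shift or a turn outside -1 to 1 is refused whole. A call with a gripper value outside its range is refused whole. The fingers move at their own pace and stop on an object; the grip force is fixed at half the most. Time passes only in rows, so rows that do not move let the fingers close. It gives the time, the measured TCP pose, the force, the opening and the grip force at its end, in the units of the state.
- ctrl.read_state(): the state, without advancing time (a new reading comes with each control period).
- ctrl.camera(name): name is "scene" or "top" or "wrist"; returns a dict with "image" (400x640x3 uint8, red, green, blue), "range_z" (400x640 float32, m along the optical axis (not along the pixel's ray), 0 where there is no reading), "K" (3x3 intrinsics, pixels), "pose" (4x4, takes a point from camera to world coordinates). Camera axes: x right, y down, z forward; pixel columns grow to the right and rows downward; lengths in m; the calibration is good to about 2 mm. A picture is of the moment at which its call begins.
- ctrl.close_job(): hands the job in; it is judged then, once.
The state is a dict: "t": time; "q": joint angles; "joint_velocities": joint speeds; "joint_efforts": joint torques, N m; "ee_pos": TCP position; "tool_rot": TCP orientation; "contact_force": force on the tool from outside, world axes, zero at the start; "moment": the same for the moment, N m; "grip_width": opening from 0.0 (shut) to 1.0 (fully open); "finger_force": force on a finger pad.
Only numpy, scipy, OpenCV 4.12 (cv2) and the standard library are available. Lean on these libraries where they do the work, as an engineer would, in place of code of your own. Each camera call takes 0.05 s, during which the arm holds its last target. There are 200 camera calls.

## Working session

There is one attempt and no reset: what is moved stays moved. The work goes in short steps, Python scripts to look and compute and a tool call to move; the robot and the scene stay as the last step left them, time stands still between calls to the robot, and variables do not carry over. Pictures are saved under pics/ and viewed, at most 10 in all, crops included, and the job is handed in when it is done.

Besides the shell and the picture viewer there is one more tool, called after ">>>" as name(argument=value, ...), one argument or row to a line, values as JSON. arm_command: Moves the arm, as the interface text tells. Its arguments: {"type":"object","properties":{"deltas":{"type":"array","items":{"type":"number","minimum":-1,"maximum":1}}},"required":["deltas"]}

```bash
mkdir -p pics; ls
python3 - <<'E'
from station import ctrl
import cv2, numpy as np
print(ctrl.grip_depth); s=ctrl.read_state(); print({k:np.round(v,3).tolist() for k,v in s.items()})
for n in ("scene","top"):
    c=ctrl.camera(n); cv2.imwrite(f"pics/{n}0.png",c["image"][:,:,::-1]); np.savez(f"pics/{n}0.npz",**c)
    print(n,c["K"].round(1).tolist(),c["pose"].round(3).tolist())
E
```

```text
pics
0.0187
{'t': 0.0, 'q': [67.976, 20.124, 94.679, 0.001, 65.266, -4.847], 'joint_velocities': [0.059, 0.035, 0.061, -0.05, -0.046, -0.063], 'joint_efforts': [0.001, -50.611, -29.14, -0.0, 0.005, 0.0], 'ee_pos': [0.162, 0.525, 0.231], 'tool_rot': [[-0.955, 0.295, -0.0], [0.295, 0.955, -0.001], [0.0, -0.001, -1.0]], 'contact_force': [-0.3, -0.095, -0.222], 'moment': [0.023, -0.018, -0.027], 'finger_force': 0.0, 'grip_width': 1.001}
scene [[394.0, 0.0, 318.3], [0.0, 394.0, 198.2], [0.0, 0.0, 1.0]] [[0.22, 0.558, -0.8, 1.302], [0.975, -0.12, 0.185, -0.141], [0.007, -0.821, -0.571, 0.644], [0.0, 0.0, 0.0, 1.0]]
top [[480.3, 0.0, 319.6], [0.0, 480.3, 191.0], [0.0, 0.0, 1.0]] [[-0.026, -0.99, 0.137, 0.347], [-1.0, 0.028, 0.012, 0.04], [-0.015, -0.137, -0.991, 1.296], [0.0, 0.0, 0.0, 1.0]]
```

View pics/top0.png

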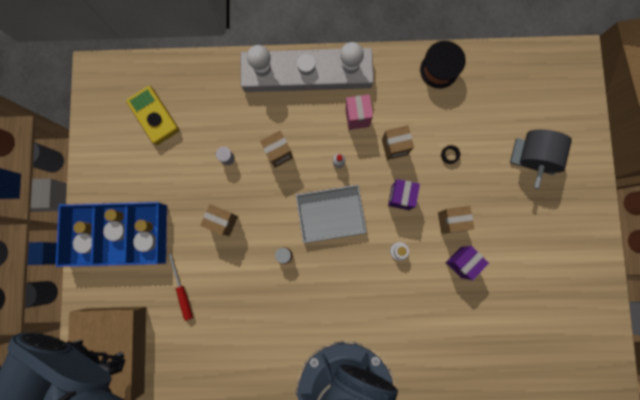

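View pics/scene0.png

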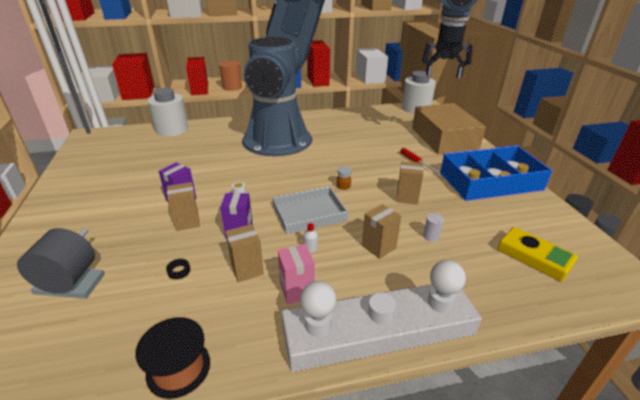

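The top view shows the four brown cartons at (277,149), (398,142), (219,220) and (457,220). The pink box at (359,110) and the purple ones at (405,194) and (468,262) are look-alikes to leave alone. The tray is at (331,214), the bottle at (338,159), the capacitor at (225,155), the jar at (283,256), the lamp holder at (400,251), the tape at (451,155) and the driver at (180,290).

Run:
```python
import cv2, numpy as np
c=dict(np.load("pics/top0.npz")); K,P,Z,im=c["K"],c["pose"],c["range_z"],c["image"]
v,u=np.mgrid[:400,:640]
X=np.stack([(u-K[0,2])/K[0,0]*Z,(v-K[1,2])/K[1,1]*Z,Z],-1)@P[:3,:3].T+P[:3,3]
def plane(px,z):
    d=P[:3,:3]@np.array([(px[0]-K[0,2])/K[0,0],(px[1]-K[1,2])/K[1,1],1]); return P[:3,3]+d*(z-P[2,3])/d[2]
print("bench z",np.median(X[300:340,230:280,2]))
for n,(a,b) in dict(A=(277,143),B=(398,137),C=(217,216),D=(457,218),pink=(359,107),pur1=(405,190),pur2=(468,260)).items():
    w=np.zeros(Z.shape,bool); w[b-28:b+28,a-28:a+28]=1
    m=(w&(X[...,2]>0.085)&(X[...,2]<0.115)).astype(np.uint8)
    k,l,st,ce=cv2.connectedComponentsWithStats(m); i=1+np.argmax(st[1:,4]); m=l==i
    p=np.array([plane(q,.1) for q in zip(u[m],v[m])])[:,:2]
    r=cv2.minAreaRect((p*1000).astype(np.float32))
    print(n,"z",np.median(X[m][:,2]).round(4),"c",np.round(r[0],1),"size",np.round(r[1],1),"ang",round(r[2],1),"px",ce[i].round(1), "mean", p.mean(0).round(4))
# others
for n,(a,b,h) in dict(bottle=(338,158,.075),cap=(225,155,.06),jar=(283,256,.06),lamp=(400,251,.048),tape=(451,155,.019)).items():
    w=np.zeros(Z.shape,bool); w[b-16:b+16,a-16:a+16]=1
    m=w&(X[...,2]>h*0.6)&(X[...,2]<h+.02)
    print(n,X[m].mean(0).round(3),X[m][:,2].max().round(3),np.ptp(X[m],0).round(3))
# tray: wall top z .03
w=np.zeros(Z.shape,bool); w[175:255,290:375]=1
m=w&(X[...,2]>.018)&(X[...,2]<.04); k,l,st,ce=cv2.connectedComponentsWithStats(m.astype(np.uint8)); m=l==1+np.argmax(st[1:,4])
print("tray",cv2.minAreaRect((X[m][:,:2]*1000).astype(np.float32)),"floor",np.median(X[205:225,320:340,2]))
hi=(X[...,2]>.012)&(X[...,2]<.3)
cv2.imwrite("pics/crop.png",cv2.resize(im[90:290,190:500,::-1],None,fx=2.5,fy=2.5,interpolation=cv2.INTER_CUBIC))
```

```text
bench z -0.0002151945098725072
A z 0.1001 c [633.2 164.5] size [64.5 60. ] ang 27.0 px [275.1 145.3] mean [0.6336 0.1648]
B z 0.0998 c [ 642.  -151.4] size [62.9 63. ] ang 12.6 px [399.  138.4] mean [ 0.6421 -0.1513]
C z 0.1 c [450.2 316.2] size [63.6 59.8] ang 66.8 px [215.6 218.6] mean [0.4503 0.3163]
D z 0.0996 c [ 435.  -290.5] size [60.2 63.8] ang 5.9 px [459.2 218.2] mean [ 0.4349 -0.2906]
pink z 0.1001 c [727.1 -52.9] size [65.9 61.4] ang 5.9 px [359.  107.2] mean [ 0.7274 -0.0526]
pur1 z 0.0998 c [ 503.2 -160.7] size [61.6 62.2] ang 76.8 px [405.5 192.3] mean [ 0.5033 -0.1608]
pur2 z 0.0993 c [ 326.6 -311.1] size [62.4 61.7] ang 42.3 px [470.8 262.1] mean [ 0.3263 -0.3119]
bottle [0.603 0.002 0.059] 0.081 [0.03  0.029 0.036]
cap [0.624 0.305 0.058] 0.068 [0.041 0.038 0.031]
jar [0.357 0.154 0.06 ] 0.067 [0.038 0.039 0.029]
lamp [ 0.36  -0.15   0.047] 0.055 [0.034 0.036 0.026]
tape [ 0.617 -0.302  0.018] 0.025 [0.051 0.053 0.013]
tray ((464.0022888183594, 28.12627410888672), (130.17349243164062, 170.22625732421875), 7.48953914642334) floor 0.003917424976165318
```

View pics/crop.png

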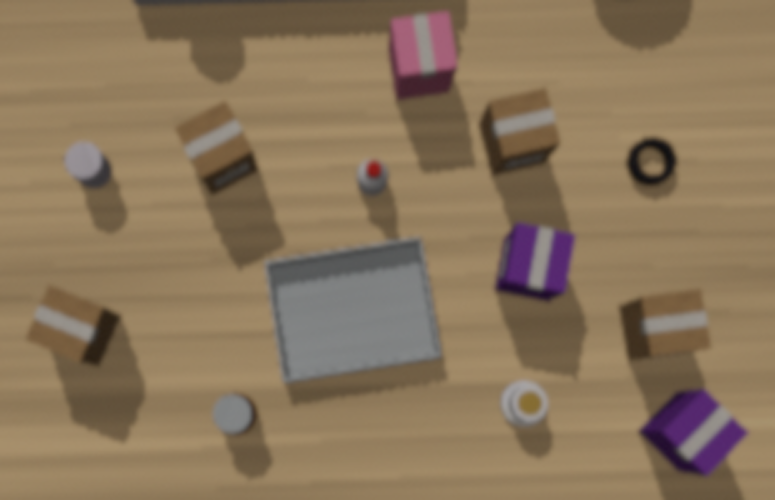

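The crop confirms four plain brown cartons with white tape, A–D at top-view pixels (275,145), (399,138), (216,219) and (459,218). Their tops are at z≈0.100 and about 60–64 mm square, and the tray measures 130 x 170 mm, so everything matches the given sizes. The pink and purple boxes are excluded. C is nearest, so I'll start there.

```bash
cat > go.py <<'E'
import sys, numpy as np
from scipy.spatial.transform import Rotation as R
from station import ctrl
# usage: go.py x y z yaw -> total shift (/0.4) and turn (/45deg) in tool axes, row count
x,y,z,w=map(float,sys.argv[1:5]); s=ctrl.read_state(); T=np.array(s["tool_rot"])
c,q=np.cos(np.radians(w)),np.sin(np.radians(w))
G=np.array([[q,c,0],[-c,q,0],[0,0,-1.]]); G[:,:2]=np.array([[q,c],[-c,q],[0,0]])
d=T.T@(np.array([x,y,z])-s["ee_pos"]); r=R.from_matrix(T.T@G).as_rotvec(degrees=True)
print("t",s["t"],"pos",np.round(s["ee_pos"],4),"yaw",np.degrees(np.arctan2(T[1,1],T[0,1])).round(2),"q1,q6",np.round([s["q"][0],s["q"][5]],1),"F",np.round(s["contact_force"],2),"w",round(s["grip_width"],3))
print("shift/0.4",(d/.4).round(4),"norm",np.linalg.norm(d).round(4),"turn/45",(r/45).round(4))
E
python3 go.py 0.450 0.316 0.17 66.8
```

```text
Traceback (most recent call last):
  File "go.py", line 8, in <module>
    d=T.T@(np.array([x,y,z])-s["ee_pos"]); r=R.from_matrix(T.T@G).as_rotvec(degrees=True)
                                             ~~~~~~~~~~~~~^^^^^^^
  File "scipy/spatial/transform/_rotation.pyx", line 1143, in scipy.spatial.transform._rotation.Rotation.from_matrix
ValueError: Non-positive determinant (left-handed or null coordinate frame) in rotation matrix 0: [[-9.94480213e-01 -1.04924258e-01 -8.16001449e-05]
 [-1.04924287e-01  9.94479707e-01  1.00307335e-03]
 [ 2.40970387e-05 -1.00609844e-03  9.99999494e-01]].
```

```bash
sed -i 's/^G=.*/G/; s/^c,q=\(.*\)$/c,q=\1\nG=np.array([[-q,c,0],[c,q,0],[0,0,-1.]])/; /^G$/d' go.py; python3 go.py 0.450 0.316 0.17 66.8
```

```text
t 0.1 pos [0.1623 0.5252 0.2308] yaw 72.82 q1,q6 [68.  -4.8] F [ 0.78 -1.2  -0.3 ] w 1.001
shift/0.4 [-0.8416 -0.2871  0.1523] norm 0.3609 turn/45 [-0.0013 -0.      0.1338]
```

>>> arm_command(
  deltas=[-0.105,-0.036,0.019,0,0,0,1,-0.105,-0.036,0.019,0,0,0,1,-0.105,-0.036,0.019,0,0,0,1,-0.105,-0.036,0.019,0,0,0,1,-0.105,-0.036,0.019,0,0,0,1],
)

```text
t: 0.6
ee_pos: [0.3429, 0.3933, 0.1929]
tool_rot: [[-0.955, 0.295, -0.0], [0.295, 0.955, -0.0], [0.0, -0.0, -1.0]]
contact_force: [0.7, -0.2, -1.3]
grip_width: 0.998
finger_force: 0.0
```

>>> arm_command(
  deltas=[-0.105,-0.036,0.019,0,0,0,1,-0.105,-0.036,0.019,0,0,0,1,-0.105,-0.036,0.019,0,0,0,1,0,0,0,0,0,0.134,1,0,0,0,0,0,0,1],
)

```text
t: 1.1
ee_pos: [0.4498, 0.3153, 0.1699]
tool_rot: [[-0.918, 0.397, -0.001], [0.397, 0.918, -0.001], [0.001, -0.001, -1.0]]
contact_force: [-0.2, 0.0, -0.8]
grip_width: 0.998
finger_force: 0.0
```

```bash
python3 go.py 0.450 0.316 0.05 66.8
python3 - <<'E'
from station import ctrl
import cv2,numpy as np
c=ctrl.camera("wrist"); cv2.imwrite("pics/w1.png",c["image"][:,:,::-1]); print(c["K"].round(1).tolist(),c["pose"].round(3).tolist())
E
```

```text
t 1.1 pos [0.4498 0.3153 0.1699] yaw 66.58 q1,q6 [ 30.2 -36.4] F [-0.15  0.01 -0.77] w 0.998
shift/0.4 [0.     0.0021 0.2996] norm 0.1199 turn/45 [-0.0012 -0.001  -0.0049]
[[308.3, 0.0, 321.6], [0.0, 308.3, 199.2], [0.0, 0.0, 1.0]] [[0.399, 0.88, 0.258, 0.384], [0.917, -0.383, -0.113, 0.345], [-0.0, 0.282, -0.959, 0.313], [0.0, 0.0, 0.0, 1.0]]
```

View pics/w1.png

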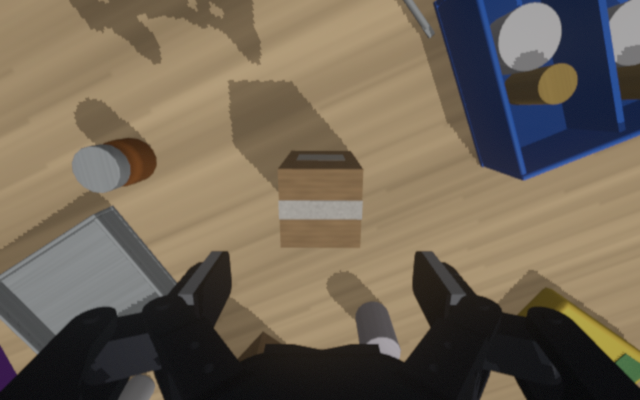

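The wrist view shows carton C centred at (320,207), square to the fingers at (225,290) and (430,290). Descending to grip.

>>> arm_command(
  deltas=[0,0.002,0.075,0,0,0,1,0,0,0.075,0,0,0,1,0,0,0.075,0,0,0,1,0,0,0.075,0,0,0,1,0,0,0,0,0,0,0.6],
)

```text
t: 1.65
ee_pos: [0.4471, 0.3165, 0.0476]
tool_rot: [[-0.921, 0.391, -0.005], [0.391, 0.921, -0.003], [0.004, -0.005, -1.0]]
contact_force: [-1.3, 0.5, 1.2]
grip_width: 0.855
finger_force: 0.0
```

>>> arm_command(
  deltas=[0,0,0,0,0,0,0.6,0,0,0,0,0,0,0.6,0,0,0,0,0,0,0.6],
)

```text
t: 1.95
ee_pos: [0.4502, 0.3175, 0.052]
tool_rot: [[-0.919, 0.393, 0.002], [0.393, 0.919, 0.001], [-0.001, 0.002, -1.0]]
contact_force: [-0.7, -0.3, -0.2]
grip_width: 0.696
finger_force: 64.7
```

>>> arm_command(
  deltas=[0,0,0,0,0,0,0.6,0,0,0,0,0,0,0.6],
)

```text
t: 2.15
ee_pos: [0.45, 0.3171, 0.0512]
tool_rot: [[-0.919, 0.394, 0.001], [0.394, 0.919, 0.001], [-0.001, 0.001, -1.0]]
contact_force: [-0.0, -0.9, 4.5]
grip_width: 0.696
finger_force: 65.0
```

>>> arm_command(
  deltas=[0,0,-0.02,0,0,0,0.6,0,0,-0.02,0,0,0,0.6,0,0,0,0,0,0,0.6,0,0,0,0,0,0,0.6],
)

```text
t: 2.55
ee_pos: [0.4498, 0.317, 0.0668]
tool_rot: [[-0.919, 0.394, 0.001], [0.394, 0.919, 0.0], [-0.0, 0.0, -1.0]]
contact_force: [0.2, -0.6, -0.2]
grip_width: 0.697
finger_force: 64.7
```

```bash
cat > weigh.py <<'E'
from station import ctrl
import numpy as np
f=[]; e=[]
for i in range(8):
    ctrl.camera("wrist"); s=ctrl.read_state(); f.append(s["contact_force"]); e.append(s["joint_efforts"])
f=np.array(f); print("t",s["t"],"F mean",f.mean(0).round(2),"sd",f.std(0).round(2),"tau",np.mean(e,0).round(2)[1:3],"pos",np.round(s["ee_pos"],4),"w",round(s["grip_width"],3))
E
python3 weigh.py
```

```text
t 2.95 F mean [-0.09 -0.17 -0.93] sd [0.47 0.57 0.58] tau [-56.3  -22.01] pos [0.4496 0.3169 0.0663] w 0.697
```

Only about 0.9 N, so C is empty. I'll set it down and go to A.

>>> arm_command(
  deltas=[0,0,0.02,0,0,0,0.6,0,0,0.02,0,0,0,0.6,0,0,0,0,0,0,0.6,0,0,0,0,0,0,1,0,0,0,0,0,0,1],
)

```text
t: 3.45
ee_pos: [0.4496, 0.3168, 0.05]
tool_rot: [[-0.919, 0.394, -0.0], [0.394, 0.919, -0.0], [0.0, -0.0, -1.0]]
contact_force: [0.3, 0.2, -0.0]
grip_width: 0.99
finger_force: 0.0
```

>>> arm_command(
  deltas=[0,0,0,0,0,0,1,0,0,0,0,0,0,1,0,0,-0.1,0,0,0,1,0,0,-0.1,0,0,0,1,0,0,-0.1,0,0,0,1],
)

```text
t: 3.95
ee_pos: [0.4495, 0.3168, 0.1718]
tool_rot: [[-0.919, 0.394, -0.0], [0.394, 0.919, -0.0], [0.0, -0.0, -1.0]]
contact_force: [1.0, 0.5, -0.7]
grip_width: 1.001
finger_force: 0.0
```

>>> arm_command(
  deltas=[-0.095,-0.028,0,0,0,0,1,-0.095,-0.028,0,0,0,0,1,-0.095,-0.028,0,0,0,0,1,-0.095,-0.028,0,0,0,0,1,-0.095,-0.028,0,0,0,0,1],
)

```text
t: 4.45
ee_pos: [0.6033, 0.1894, 0.1705]
tool_rot: [[-0.919, 0.394, 0.0], [0.394, 0.919, 0.0], [-0.0, 0.0, -1.0]]
contact_force: [0.5, 0.6, 0.7]
grip_width: 1.0
finger_force: 0.0
```

>>> arm_command(
  deltas=[-0.095,-0.028,0,0,0,0,1,0,0,0,0,0,0.176,1,0,0,0,0,0,0.176,1,0,0,0,0,0,0.176,1,0,0,0,0,0,0.176,1],
)

```text
t: 4.95
ee_pos: [0.6327, 0.1652, 0.1702]
tool_rot: [[-0.57, 0.821, -0.0], [0.821, 0.57, -0.0], [0.0, -0.0, -1.0]]
contact_force: [0.1, 0.5, 0.7]
grip_width: 1.001
finger_force: 0.0
```

>>> arm_command(
  deltas=[0,0,0,0,0,0.176,1,0,0,0,0,0,0,1,0,0,0,0,0,0,1],
)

```text
t: 5.25
ee_pos: [0.6327, 0.1653, 0.1704]
tool_rot: [[-0.461, 0.888, -0.0], [0.888, 0.461, -0.0], [0.0, -0.0, -1.0]]
contact_force: [0.1, 0.9, -0.9]
grip_width: 1.004
finger_force: 0.0
```

```bash
python3 go.py 0.633 0.1645 0.05 27
python3 - <<'E'
from station import ctrl
import cv2
cv2.imwrite("pics/w2.png",ctrl.camera("wrist")["image"][:,:,::-1])
E
```

```text
t 5.25 pos [0.6327 0.1653 0.1704] yaw 27.43 q1,q6 [ 10.6 -16.9] F [ 0.08  0.9  -0.85] w 1.004
shift/0.4 [-2.100e-03 -2.000e-04  3.009e-01] norm 0.1204 turn/45 [-0.0002 -0.0001  0.0095]
```

View pics/w2.png

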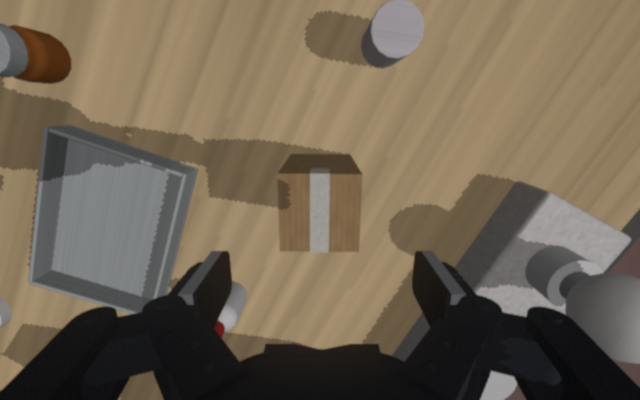

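A is centred at (320,210) and square to the fingers; the bottle at (230,305) is clear of the left one.

>>> arm_command(
  deltas=[0,0,0.075,0,0,0,1,0,0,0.075,0,0,0,1,0,0,0.075,0,0,0,1,0,0,0.075,0,0,0,1,0,0,0,0,0,0,0.6],
)

```text
t: 5.8
ee_pos: [0.6304, 0.1648, 0.0466]
tool_rot: [[-0.459, 0.888, -0.007], [0.888, 0.459, -0.001], [0.002, -0.006, -1.0]]
contact_force: [0.1, 1.2, -0.1]
grip_width: 0.857
finger_force: 0.0
```

>>> arm_command(
  deltas=[0,0,0,0,0,0,0.6,0,0,0,0,0,0,0.6,0,0,0,0,0,0,0.6,0,0,0,0,0,0,0.6,0,0,0,0,0,0,0.6],
)

```text
t: 6.3
ee_pos: [0.6329, 0.1653, 0.0511]
tool_rot: [[-0.457, 0.889, 0.001], [0.889, 0.457, 0.0], [-0.0, 0.001, -1.0]]
contact_force: [-0.6, -0.4, -2.5]
grip_width: 0.696
finger_force: 66.2
```

>>> arm_command(
  deltas=[0,0,-0.02,0,0,0,0.6,0,0,-0.02,0,0,0,0.6,0,0,0,0,0,0,0.6,0,0,0,0,0,0,0.6],
)

```text
t: 6.7
ee_pos: [0.6329, 0.1653, 0.0669]
tool_rot: [[-0.457, 0.889, 0.001], [0.889, 0.457, 0.0], [-0.0, 0.001, -1.0]]
contact_force: [0.2, 0.2, -5.5]
grip_width: 0.693
finger_force: 66.2
```

```bash
python3 weigh.py; python3 go.py 0.642 -0.151 0.17 12.6
```

```text
t 7.1 F mean [-0.15  0.04 -5.42] sd [0.29 0.53 0.5 ] tau [-70.55 -27.15] pos [0.6327 0.1653 0.0663] w 0.695
t 7.1 pos [0.6327 0.1653 0.0663] yaw 27.19 q1,q6 [ 10.6 -16.6] F [-0.24 -0.12 -5.35] w 0.695
shift/0.4 [-0.7139 -0.3408 -0.2592] norm 0.333 turn/45 [-0.0004 -0.      0.3243]
```

A weighs about 5.4 N, in the full carton's range, so it is the full one. I'll lift it and move over the tray.

>>> arm_command(
  deltas=[0,0,-0.07,0,0,0,0.6,0,0,-0.07,0,0,0,0.6,0,0,-0.07,0,0,0,0.6,0,0,0,0,0,0,0.6],
)

```text
t: 7.5
ee_pos: [0.6347, 0.1657, 0.1544]
tool_rot: [[-0.457, 0.889, 0.007], [0.889, 0.457, 0.001], [-0.002, 0.007, -1.0]]
contact_force: [1.5, 0.4, -6.0]
grip_width: 0.698
finger_force: 71.1
```

```bash
python3 go.py 0.464 0.028 0.15 7.5
```

```text
t 7.5 pos [0.6347 0.1657 0.1544] yaw 27.2 q1,q6 [ 10.6 -16.6] F [ 1.52  0.43 -6.  ] w 0.698
shift/0.4 [-0.1111 -0.5371  0.0077] norm 0.2194 turn/45 [0.0088 0.001  0.4377]
```

>>> arm_command(
  deltas=[-0.014,-0.0665,0,0,0,0,0.6,-0.014,-0.0665,0,0,0,0,0.6,-0.014,-0.0665,0,0,0,0,0.6,-0.014,-0.0665,0,0,0,0,0.6,-0.014,-0.0665,0,0,0,0,0.6],
)

```text
t: 8.0
ee_pos: [0.5257, 0.079, 0.1489]
tool_rot: [[-0.457, 0.889, -0.002], [0.889, 0.457, -0.0], [0.001, -0.002, -1.0]]
contact_force: [1.0, -0.8, -5.6]
grip_width: 0.696
finger_force: 71.5
```

>>> arm_command(
  deltas=[-0.014,-0.0665,0,0,0,0,0.6,-0.014,-0.0665,0,0,0,0,0.6,-0.014,-0.0665,0,0,0,0,0.6,0,0,0,0,0,0.109,0.6,0,0,0,0,0,0.109,0.6],
)

```text
t: 8.5
ee_pos: [0.463, 0.0278, 0.1494]
tool_rot: [[-0.295, 0.956, -0.001], [0.956, 0.295, 0.0], [0.0, -0.001, -1.0]]
contact_force: [0.1, 0.2, -5.7]
grip_width: 0.697
finger_force: 72.1
```

>>> arm_command(
  deltas=[0,0,0,0,0,0.109,0.6,0,0,0,0,0,0.109,0.6,0,0,0,0,0,0,0.6,0,0,0,0,0,0,0.6,0,0,0,0,0,0,0.6],
)

```text
t: 9.0
ee_pos: [0.4638, 0.0282, 0.1501]
tool_rot: [[-0.134, 0.991, -0.001], [0.991, 0.134, 0.0], [0.0, -0.001, -1.0]]
contact_force: [0.8, -0.2, -5.2]
grip_width: 0.69
finger_force: 72.1
```

```bash
python3 go.py 0.464 0.028 0.055 7.5
```

```text
t 9.0 pos [0.4638 0.0282 0.1501] yaw 7.68 q1,q6 [-2.3 -9.9] F [ 0.83 -0.22 -5.22] w 0.69
shift/0.4 [-0.0007  0.0006  0.2377] norm 0.0951 turn/45 [-0.0006 -0.0001  0.0041]
```

>>> arm_command(
  deltas=[0,0,0.055,0,0,0,0.6,0,0,0.055,0,0,0,0.6,0,0,0.055,0,0,0,0.6,0,0,0.045,0,0,0,0.6,0,0,0,0,0,0,0.6],
)

```text
t: 9.5
ee_pos: [0.4627, 0.0283, 0.0647]
tool_rot: [[-0.133, 0.991, -0.004], [0.991, 0.133, 0.0], [0.001, -0.004, -1.0]]
contact_force: [0.8, -0.4, -5.4]
grip_width: 0.689
finger_force: 71.9
```

>>> arm_command(
  deltas=[0,0,0.014,0,0,0,0.6,0,0,0.014,0,0,0,0.6,0,0,0,0,0,0,0.6,0,0,0,0,0,0,0.6],
)

```text
t: 9.9
ee_pos: [0.4642, 0.0282, 0.0557]
tool_rot: [[-0.132, 0.991, 0.001], [0.991, 0.132, -0.0], [-0.0, 0.001, -1.0]]
contact_force: [0.4, 0.5, -6.1]
grip_width: 0.692
finger_force: 72.3
```

```bash
python3 weigh.py
```

```text
t 10.3 F mean [-0.18 -0.2  -5.33] sd [0.55 0.24 0.66] tau [-49.6 -19.5] pos [0.464  0.0282 0.0554] w 0.696
```

Still hanging, so I'll lower it in 0.8 mm steps.

>>> arm_command(
  deltas=[0,0,0.002,0,0,0,0.6,0,0,0,0,0,0,0.6,0,0,0,0,0,0,0.6],
)

```text
t: 10.6
ee_pos: [0.4641, 0.0282, 0.055]
tool_rot: [[-0.132, 0.991, 0.0], [0.991, 0.132, -0.0], [-0.0, 0.0, -1.0]]
contact_force: [-3.0, -0.7, 6.5]
grip_width: 0.699
finger_force: 73.1
```

>>> arm_command(
  deltas=[0,0,0.002,0,0,0,0.6,0,0,0,0,0,0,0.6,0,0,0,0,0,0,0.6],
)

```text
t: 10.9
ee_pos: [0.4641, 0.0282, 0.0549]
tool_rot: [[-0.132, 0.991, 0.0], [0.991, 0.132, -0.0], [-0.0, 0.0, -1.0]]
contact_force: [-8.2, -0.6, 20.7]
grip_width: 0.693
finger_force: 74.9
```

```bash
python3 weigh.py
```

```text
t 11.3 F mean [-8.7  -0.14 20.53] sd [0.43 0.51 0.64] tau [-39.1  -18.58] pos [0.4641 0.0282 0.0549] w 0.695
```

The carton is seated on the tray floor. Backing off slightly, releasing and rising.

>>> arm_command(
  deltas=[0,0,-0.002,0,0,0,0.6,0,0,0,0,0,0,0.6,0,0,0,0,0,0,1,0,0,0,0,0,0,1,0,0,0,0,0,0,1],
)

```text
t: 11.8
ee_pos: [0.4642, 0.0282, 0.0545]
tool_rot: [[-0.132, 0.991, 0.0], [0.991, 0.132, -0.0], [-0.0, 0.0, -1.0]]
contact_force: [0.3, -0.0, 0.4]
grip_width: 1.002
finger_force: 0.0
```

>>> arm_command(
  deltas=[0,0,0,0,0,0,1,0,0,-0.08,0,0,0,1,0,0,-0.1,0,0,0,1,0,0,-0.1,0,0,0,1,0,0,-0.1,0,0,0,1],
)

```text
t: 12.3
ee_pos: [0.4637, 0.0282, 0.2081]
tool_rot: [[-0.132, 0.991, 0.0], [0.991, 0.132, -0.0], [-0.0, 0.0, -1.0]]
contact_force: [0.8, 0.6, -0.4]
grip_width: 1.001
finger_force: 0.0
```

>>> arm_command(
  deltas=[0,0,-0.1,0,0,0,1,0,0,-0.1,0,0,0,1,0,0,0,0,0,0,1,0,0,0,0,0,0,1],
)

```text
t: 12.7
ee_pos: [0.464, 0.0282, 0.2866]
tool_rot: [[-0.132, 0.991, 0.001], [0.991, 0.132, -0.0], [-0.0, 0.001, -1.0]]
contact_force: [-0.7, -0.2, -1.0]
grip_width: 1.002
finger_force: 0.0
```

Run:
```python
from station import ctrl
import cv2,numpy as np
print(np.round(ctrl.read_state()["ee_pos"],3))
c=ctrl.camera("scene"); cv2.imwrite("pics/s2.png",c["image"][:,:,::-1])
c=ctrl.camera("wrist"); K,P,Z=c["K"],c["pose"],c["range_z"]
v,u=np.mgrid[:400,:640]
X=np.stack([(u-K[0,2])/K[0,0]*Z,(v-K[1,2])/K[1,1]*Z,Z],-1)@P[:3,:3].T+P[:3,3]
def rep(n,x,y,r=.07):
    m=(abs(X[...,0]-x)<r)&(abs(X[...,1]-y)<r)&(X[...,2]>.09)&(X[...,2]<.12)
    if m.sum()>50: print(n,cv2.minAreaRect((X[m][:,:2]*1000).astype(np.float32)),"top z",np.median(X[m][:,2]).round(4),X[m][:,2].std().round(4),m.sum())
rep("A in tray",.464,.028); rep("C",.45,.316)
```

```text
[0.464 0.028 0.287]
A in tray ((463.9908447265625, 26.64954376220703), (60.08775329589844, 61.08373260498047), 7.237515926361084) top z 0.1044 0.0017 3130
```

View pics/s2.png

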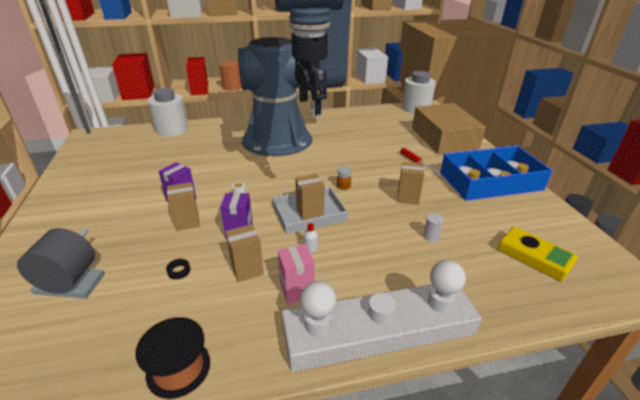

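The scene view shows A upright in the tray at (310,198). C stands where it was at (410,185), B at (245,253) and D at (184,208). All bystanders are in place and the gripper is clear.

```bash
python3 -c "
from station import ctrl
print(ctrl.close_job())"
```

```text
the job is handed in; nothing more can be done
None
```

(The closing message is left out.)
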